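# Slide the copper disc into the heater's well and start it

## Robot

A 6-joint arm with a two-finger parallel gripper is mounted at the origin on the work surface. World frame = base frame: x ahead of the robot, y to its left, z up, the work surface at z = 0. Lengths are in m, angles in rad, forces in N, time in s.
With the tool pointing down it reaches from about 0.375 to 0.975 m from the base axis. Payload 3.8 kg.
Tool frame: the origin (TCP) lies on the centre line of the jaws, within the pads' length; the fingertips stand 14 mm ahead of it and the grasp point (between the pads) lies 5 mm behind it (tips_ahead is the distance from the TCP to the fingertips, in m); z points along the fingers, y is the line along which they close (so a half turn about z gives the same grasp; the last joint's range is limited). The gripper opens to 85 mm and grips with 20 to 120 N. Pads are 22 mm wide; open, the fingers measure 114 mm over their backs; the gripper's body (76 mm by 85 mm) begins 54 mm behind the grasp point. The pads swing forward as they close: fully open they stand 13 mm farther back than shut.
Start: joints at [1.269, 0.264, 1.604, -0, 1.274, -0.037], TCP at [0.177, 0.651, 0.245] pointing down, gripper open.
Joint ranges: [-2.63, 2.63], [-0.94, 2.18], [0.31, 2.57], [-1.31, 4.45], [0, 2.66], [-2.55, 2.55]. Speed limits (rad/s): [2.57, 2.57, 3.14, 3.14, 3.14, 3.14].

## Interface

Orientations are given as a unit quaternion [w, x, y, z].
In Python, from cell import get_obs, camera, close_job, tips_ahead gives the robot as it stands. The module is installed in compiled form; this text tells all that it offers.
- The arm moves only by the shell command python3 -m pendant 'ROWS' [FORCE]. ROWS is JSON, one flat list of numbers, 5 for each row, row after row: the finger opening in mm, from 0 to 85.4, then the shift along the tool's x, y, z in mm, then the turn about the tool's z in degrees. In form: [grip, tx, ty, tz, yaw, grip, tx, ty, tz, yaw, ...]. A call has 1 to 8 rows; each row is the pose to reach, as a shift and turn from the pose commanded when the call began, along the tool's axes at that moment; what a row does not reach only later rows make up. A row lasts 1/8 s, in which the tool goes at most 62.5 mm and 10.7 degrees, less where a joint would pass 70% of its speed; a pose out of reach is approached as far as the arm can. A call with a gripper value outside its range is refused whole. The fingers move at their own pace and stop on an object; FORCE is the grip in N (left out, the last holds). Time passes only in rows, so rows that repeat a pose let the fingers close. It gives the time, the measured TCP pose, the force, the opening and the grip force at its end, in the units of the state.
- get_obs(): the state, without advancing time (a new reading comes with each control period).
- camera(name): name is "scene" or "top" or "wrist"; returns a dict with "img" (420x560x3 uint8, blue, green, red), "depth" (420x560 float32, m along the optical axis (not along the pixel's ray), 0 where there is no reading), "fx", "fy", "cx", "cy" (pixels), "rvec" (rotation vector, rad) and "tvec" (3), from world to camera coordinates, as OpenCV has them; the wrist camera has in their place "hand_eye" (4x4, takes a point from camera to tool coordinates, whose origin is the TCP and whose axes are the flange's). Camera axes: x right, y down, z forward; pixel columns grow to the right and rows downward; lengths in m; the calibration is good to about 2 mm. A picture is of the moment at which its call begins: read the wrist's pose just before it.
- close_job(): hands the job in; it is judged then, once.
The state is a dict: "time_s": time; "joint_pos": joint angles; "qd": joint speeds; "effort": joint torques, N m; "tool_pos": TCP position; "ee_rot": TCP orientation; "ft_force": force on the tool from outside, world axes, zero at the start; "wrist_torque": the same for the moment, N m; "finger_gap": opening from 0.0 (shut) to 1.0 (fully open); "grip_force": force on a finger pad.
Only numpy, scipy, OpenCV 4.12 (cv2) and the standard library are available. Lean on these libraries where they do the work, as an engineer would, in place of code of your own. Each camera call takes 0.05 s, during which the arm holds its last target. There are 200 camera calls.

## Task

Push the loose copper disc across the heater's deck with the fingertips until it drops into the round well and lies flat on its floor, then press the green start button all the way down and let it go. Nothing is to be picked up: do not lift the disc off the deck, and do not press the button before the disc is in the well. Leave the vial, the bottle, the tip box and the tube rack where they stand.

Things in the scene. Friction and masses are not known exactly. Their poses are not given: they have to be found in the camera images.
- heater: Fixed white heater, x -110..110, y -205..115 mm. Origin on the table under the centre of its level aluminium deck, 200 x 200 mm, 42 mm above the table; z up. At -y a white panel (centre y -158, 90 wide, top at 45 mm): grey display (+x), green button (-x). At +x a white lid lies thrown back, 200 mm wide, rising gently from x 108 to 75 mm height at x 228.
- well (a point): Centre of the mouth of the round well in the deck, at deck-surface height, 55 mm from the deck's centre towards the panel (heater's own axes). Well 48 mm in diameter, 7 mm deep, dark flat floor, rim bevelled by 1 mm.
- disc: Loose solid copper disc, 44 mm in diameter, 8 mm thick, about 0.1 kg, with a small dark dot 12 mm across in the middle of its top. Origin at the centre of its underside, z up. At the start it lies flat on the deck, 75 to 140 mm from the well's centre, towards the deck's free end. Home in the well, its top stands 1 mm above the deck.
- start (a joint): Travel of the green start button in m: 0 released, 0.006 fully down; spring return, about 5 N fully down.
- start_top (a point): Centre of the top face of the green start button (30 mm in diameter, in a black housing); it moves with the button, is pressed straight down, and stands 67 mm above the table.
- vial: Bystander standing loose on the deck near its panel-side, +x corner: amber vial with white cap, 24 mm in diameter, 44 mm tall. Origin at the centre of its underside.
- bottle: Bystander on the table: amber bottle with white cap, 54 mm in diameter, 105 mm tall. Origin at the centre of its underside.
- tipbox: Bystander on the table: closed blue pipette-tip box, 122 x 87 mm, 67 mm tall. Origin at the centre of its underside.
- rack: Bystander on the table: white rack of purple-capped tubes, 160 (its x) x 70 mm, 75 mm tall. Origin at the centre of its underside.
Mind the look-alikes: they are no part of the job. Of the things shaped like the disc, the copper one is meant.

How it is judged:
By the outcome, as a careful person would: the job done as asked, in the order asked, and still so for the second after the job is handed in, with the robot touching nothing.
It also fails if it takes over 48 s, if anything falls off the work surface, if the arm or the gripper's body presses on something with over 40 N, if the wrist force passes 120 N, or if a joint passes its speed limit or range.

## Working session

There is one attempt and no reset: what is moved stays moved. The work goes in short steps, Python scripts to look and compute and a shell command to move; the robot and the scene stay as the last step left them, time stands still between calls to the robot, and variables do not carry over. Pictures are saved under pics/ and viewed, at most 10 in all, crops included, and the job is handed in when it is done.

```bash
mkdir -p pics; cat > h.py <<'E'
import numpy as np, cv2, json
from cell import get_obs, camera, close_job, tips_ahead
from scipy.spatial.transform import Rotation as R
def T_wc(c,o=None):
    "camera->world 4x4"
    T=np.eye(4)
    if 'rvec' in c:
        r=cv2.Rodrigues(np.array(c['rvec'],float))[0]; T[:3,:3]=r.T; T[:3,3]=-r.T@np.array(c['tvec']).ravel(); return T
    w,x,y,z=o['ee_rot']; T[:3,:3]=R.from_quat([x,y,z,w]).as_matrix(); T[:3,3]=o['tool_pos']
    return T@np.array(c['hand_eye'])
def ray(c,T,u,v):
    d=T[:3,:3]@np.array([(u-c['cx'])/c['fx'],(v-c['cy'])/c['fy'],1]); return T[:3,3],d
def onz(c,T,u,v,z):
    p,d=ray(c,T,u,v); return p+d*(z-p[2])/d[2]
def dep(c,T,u,v,k=2):
    a=c['depth'][v-k:v+k+1,u-k:u+k+1]; a=a[a>0]; p,d=ray(c,T,u,v); return p+d*np.median(a) if a.size else None
def tri(A):
    M=np.zeros((3,3));b=np.zeros(3)
    for p,d in A:
        d=d/np.linalg.norm(d);P=np.eye(3)-np.outer(d,d);M+=P;b+=P@p
    return np.linalg.solve(M,b)
E
python3 - <<'E'
from h import *
import pickle
o=get_obs();print(o,tips_ahead)
D={}
for n in("scene","top","wrist"):
    c=camera(n);D[n]=c;cv2.imwrite(f'pics/{n}0.png',c['img']);T=T_wc(c,o);print(n,T.round(3).tolist(),c['fx'])
pickle.dump((o,D),open('d0.pkl','wb'))
E
```

```text
{'time_s': 0.0, 'joint_pos': array([ 1.26911319e+00,  2.64780895e-01,  1.60537939e+00, -7.13261177e-06,
        1.27369766e+00, -3.68671564e-02]), 'qd': array([ 0.00059966, -0.00171477, -0.00041079, -0.00041344, -0.00081199,
        0.00185316]), 'effort': array([ 9.63641869e-04, -5.15109444e+01, -3.67310429e+01, -9.28027362e-05,
        1.31993688e-02,  3.06406480e-05]), 'tool_pos': array([0.17644277, 0.65080405, 0.24394039]), 'ee_rot': array([-1.87454511e-04,  1.32020313e-01,  9.91246364e-01, -1.11703256e-03]), 'ft_force': array([ 0.70075743, -0.0290107 ,  0.33783741]), 'wrist_torque': array([ 0.04735828, -0.01482843, -0.01606944]), 'grip_force': 0.0, 'finger_gap': 0.9988252486167525} 0.014
scene [[0.04, 0.803, -0.594, 1.238], [0.999, -0.04, 0.014, -0.081], [-0.012, -0.594, -0.804, 1.023], [0.0, 0.0, 0.0, 1.0]] 481.6971866394015
top [[-0.001, -0.99, 0.144, 0.363], [-1.0, -0.0, -0.008, -0.045], [0.008, -0.144, -0.99, 1.135], [0.0, 0.0, 0.0, 1.0]] 478.8088732629062
wrist [[0.262, 0.931, 0.254, 0.112], [0.965, -0.253, -0.071, 0.668], [-0.002, 0.263, -0.965, 0.372], [0.0, 0.0, 0.0, 1.0]] 298.7440801394354
```

View pics/top0.png

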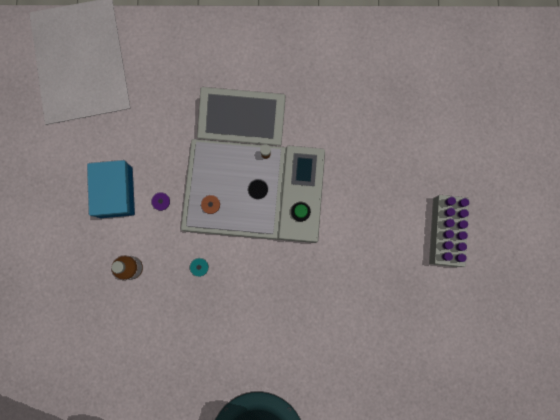

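View pics/scene0.png

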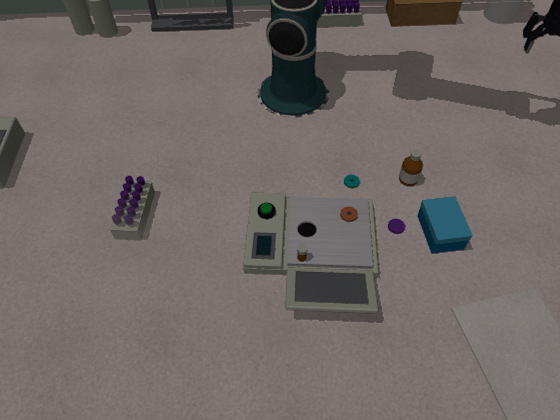

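Top view: copper disc at (210,204) on the deck, well at (258,189), green button at (301,211), vial at (264,154). The look-alikes are a purple disc at (161,201) and a teal disc at (199,267), both on the table. Only (210,204) is copper and on the deck. In the scene view the copper disc is at (349,214), the well at (307,230) and the button at (267,210). I'll confirm with an enlarged crop and triangulate.

```bash
cat > m.py <<'E'
from h import *
import pickle
o,D=pickle.load(open('d0.pkl','rb'))
def blob(c,m,u,v,r):
    k=np.zeros(m.shape,np.uint8);k[v-r:v+r+1,u-r:u+r+1]=m[v-r:v+r+1,u-r:u+r+1]
    n,l,s,ce=cv2.connectedComponentsWithStats(k);i=1+np.argmax(s[1:,4]);return ce[i],s[i,4]
P={'disc':((210,204),(349,214)),'well':((258,189),(307,230)),'btn':((301,211),(267,210))}
W={}
for n,(a,b) in P.items():
    rs=[]
    for cam,(u,v) in(('top',a),('scene',b)):
        c=D[cam];h=cv2.cvtColor(c['img'],cv2.COLOR_BGR2HSV);H,S,V=cv2.split(h)
        m={'disc':(H<22)&(S>90),'well':V<50,'btn':(H>45)&(H<80)&(S>100)}[n].astype(np.uint8)
        (x,y),A=blob(c,m,u,v,13);T=T_wc(c);rs.append(ray(c,T,x,y));print(n,cam,(x,y),A,'depth',dep(c,T,int(x),int(y)))
    W[n]=tri(rs);print(n,'tri',W[n].round(4))
    for cam,r in zip(('top','scene'),rs):
        z={'disc':.05,'well':.042,'btn':.067}[n];print('  onz',(r[0]+r[1]*(z-r[0][2])/r[1][2]).round(4))
c=D['top'];cv2.imwrite('pics/crop.png',cv2.resize(c['img'][130:290,140:340],(800,640),interpolation=cv2.INTER_CUBIC)[:600])
E
python3 m.py
```

```text
disc top (np.float64(210.18548387096774), np.float64(204.32258064516128)) 248 depth [0.52696362 0.10787146 0.04998898]
disc scene (np.float64(348.6145833333333), np.float64(213.63020833333334)) 192 depth [0.5274917  0.1078103  0.05154484]
disc tri [0.5267 0.1088 0.0476]
  onz [0.5262 0.1074 0.05  ]
  onz [0.5284 0.1094 0.05  ]
well top (np.float64(257.6113074204947), np.float64(188.95759717314488)) 283 depth [0.56678023 0.00111781 0.03636386]
well scene (np.float64(306.50970873786406), np.float64(229.34466019417476)) 206 depth [5.60457896e-01 5.46552865e-04 3.63631191e-02]
well tri [5.639e-01 5.000e-04 3.980e-02]
  onz [ 0.5635 -0.0006  0.042 ]
  onz [0.5654 0.0013 0.042 ]
btn top (np.float64(300.5654761904762), np.float64(210.63095238095238)) 168 depth [ 0.51068564 -0.0972932   0.0677093 ]
btn scene (np.float64(265.9837398373984), np.float64(208.14634146341464)) 123 depth [ 0.51425531 -0.09918523  0.0684157 ]
btn tri [ 0.51   -0.0978  0.0622]
  onz [ 0.5093 -0.0986  0.067 ]
  onz [ 0.5138 -0.0968  0.067 ]
```

View pics/crop.png

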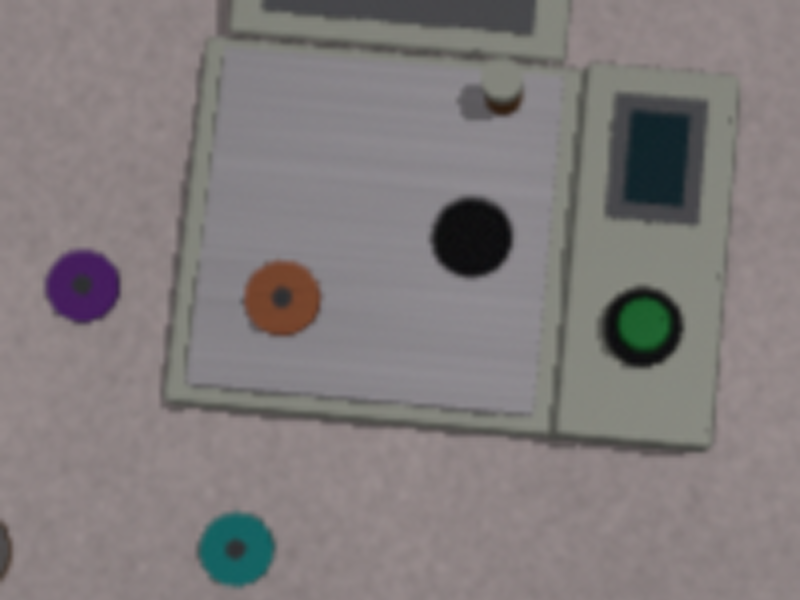

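The crop shows the copper disc with its dark dot at crop (282,298), on the deck. The purple disc (83,286) and teal disc (236,548) are off the heater. I'll fly to a point above and behind the disc, aligned with the push line.

```bash
python3 -m pendant '[30,-58,-50,0,7,30,-116,-100,0,14,30,-174,-150,0,21,30,-232,-200,0,28,30,-290,-250,10,35,30,-348,-300,20,42,30,-406,-350,35,49,30,-460,-402,50,55.7]'
cat > go.py <<'E'
import sys
from h import *
# args: world x y z and wanted tool-x angle deg -> shift in tool axes mm, yaw
o=get_obs();w,a,b,c=o['ee_rot'];M=R.from_quat([a,b,c,w]).as_matrix()
x,y,z,ang=map(float,sys.argv[1:]);d=M.T@(np.array([x,y,z])-o['tool_pos'])*1e3
cur=np.degrees(np.arctan2(M[1,0],M[0,0]));print('t',o['time_s'],'pos',o['tool_pos'].round(4),'cur ang',cur.round(2),'shift',d.round(1),'yaw',round(cur-ang,2),'F',o['ft_force'].round(1),'tilt',M[:,2].round(3),'gap',o['finger_gap'])
E
python3 go.py .515 .142 .15 109.1
```

```text
time_s: 1.15
tool_pos: [0.4552, 0.2364, 0.2144]
ee_rot: [0.0, 0.581, 0.814, 0.0]
ft_force: [0.6, 0.3, 0.1]
finger_gap: 0.355
grip_force: 0.0
t 1.15 pos [0.4552 0.2364 0.2144] cur ang 108.91 shift [-108.7   25.9   64.4] yaw -0.19 F [0.6 0.3 0.1] tilt [ 0.001  0.    -1.   ] gap 0.3551288923151476
```

```bash
python3 -m pendant '[30,-54,13,32,0,30,-109,26,64,0,30,-109,26,64,0,30,-109,26,64,0]'
python3 go.py .515 .142 .15 109.1
cat > look.py <<'E'
import sys
from h import *
o=get_obs();c=camera('wrist');T=T_wc(c,o);n=sys.argv[1];cv2.imwrite(f'pics/{n}.png',c['img'])
H,S,V=cv2.split(cv2.cvtColor(c['img'],cv2.COLOR_BGR2HSV))
def fit(m,z,name):
    m=m.astype(np.uint8)*255;cs,_=cv2.findContours(cv2.morphologyEx(m,cv2.MORPH_OPEN,np.ones((3,3))),cv2.RETR_EXTERNAL,cv2.CHAIN_APPROX_NONE)
    for k in sorted(cs,key=cv2.contourArea)[::-1][:3]:
        if cv2.contourArea(k)<150: continue
        p=np.array([onz(c,T,u,v,z)[:2] for u,v in k[:,0]],np.float32);(x,y),r=cv2.minEnclosingCircle(p);x2,y2=(p.max(0)+p.min(0))/2
        q=k[:,0].mean(0);d=dep(c,T,int(q[0]),int(q[1]));print(name,'px',q.round(),'xy',round(x,4),round(y,4),'bb',x2.round(4),y2.round(4),'r',round(r,4),'depthpt',None if d is None else d.round(4))
fit((H<22)&(S>90)&(V>40),.05,'copper')
fit(V<45,.042,'dark')
fit((H>45)&(H<80)&(S>100),.067,'green')
E
python3 look.py w1
```

```text
time_s: 1.65
tool_pos: [0.5144, 0.1436, 0.1502]
ee_rot: [-0.001, 0.58, 0.814, -0.0]
ft_force: [-0.3, 0.5, 0.6]
finger_gap: 0.352
grip_force: 0.0
t 1.65 pos [0.5144 0.1436 0.1502] cur ang 109.05 shift [-1.8  0.1  0.2] yaw -0.05 F [-0.3  0.5  0.6] tilt [-0.001  0.    -1.   ] gap 0.35181051324870827
copper px [282. 260.] xy 0.5263 0.1099 bb 0.5268 0.1099 r 0.0227 depthpt [0.526  0.1103 0.0495]
dark px [280. 355.] xy 0.5821 -0.0568 bb 0.58 -0.0119 r 0.2813 depthpt [0.51   0.1527 0.2125]
```

View pics/w1.png

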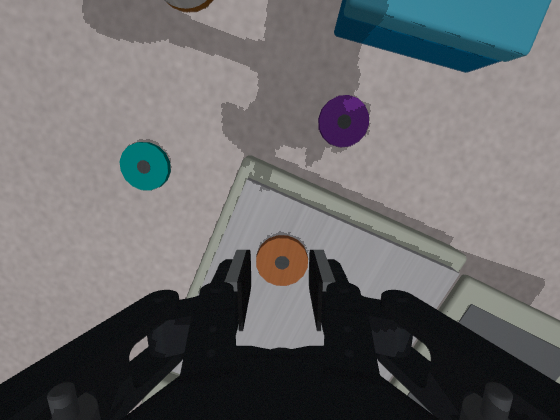

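The wrist view shows the copper disc at (282,260) between the fingers, with the well hidden behind the gripper. I'll step forward over the well for one look in the same frame.

```bash
python3 -m pendant '[30,-60,0,0,0,30,-118,0,0,0,30,-118,0,0,0,30,-118,0,0,0]'
python3 - <<'E'
from h import *
o=get_obs();c=camera('wrist');T=T_wc(c,o);cv2.imwrite('pics/w2.png',c['img']);print(o['tool_pos'],o['time_s'])
V=c['img'].max(2);m=(V<45).astype(np.uint8)
pts=[]
# dark floor region between the fingers, rows above the palm
m2=np.zeros_like(m);m2[215:300,252:312]=m[215:300,252:312]
k=max(cv2.findContours(m2,cv2.RETR_EXTERNAL,cv2.CHAIN_APPROX_NONE)[0],key=cv2.contourArea)[:,0]
print('px',k.min(0),k.max(0));p=np.array([onz(c,T,u,v,.042)[:2] for u,v in k]);print(p.min(0),p.max(0),(p.min(0)+p.max(0))/2,np.ptp(p,0), cv2.minEnclosingCircle(p.astype(np.float32)))
for v in (230,245,260,275,290): print(v, dep(c,T,282,v))
H,S,_=cv2.split(cv2.cvtColor(c['img'],cv2.COLOR_BGR2HSV))
E
```

```text
time_s: 2.2
tool_pos: [0.5534, 0.0336, 0.1514]
ee_rot: [0.0, 0.579, 0.815, 0.001]
ft_force: [0.1, 0.4, 0.1]
finger_gap: 0.353
grip_force: 0.0
[0.55338317 0.03363077 0.1514359 ] 2.2
px [253 229] [306 276]
[ 0.54050684 -0.01952537] [0.58577714 0.02420431] [0.56314199 0.00233947] [0.0452703  0.04372968] ((0.5629164576530457, 0.003216326702386141), 0.022975167259573936)
230 [0.55940583 0.02019884 0.03431722]
245 [0.56391444 0.00728762 0.03459309]
260 [ 0.56861248 -0.00615206  0.03441572]
275 [ 0.5733664  -0.01976646  0.03472985]
290 [ 0.57708132 -0.03058721  0.041021  ]
```

View pics/w2.png

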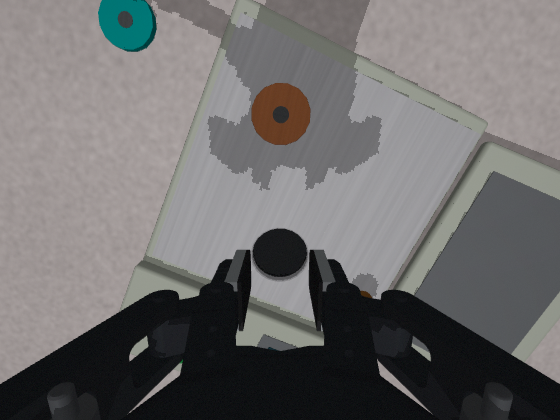

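Both are now in one view: disc at (281,114), well at (280,252), vial partly visible at (365,295).

```bash
python3 - <<'E'
from h import *
o=get_obs();c=camera('wrist');T=T_wc(c,o)
H,S,V=cv2.split(cv2.cvtColor(c['img'],cv2.COLOR_BGR2HSV))
m=((H<22)&(S>90)&(V>30)).astype(np.uint8);m[150:]=0
k=max(cv2.findContours(m,cv2.RETR_EXTERNAL,cv2.CHAIN_APPROX_NONE)[0],key=cv2.contourArea)[:,0]
for z in(.05,.046):
  p=np.array([onz(c,T,u,v,z)[:2] for u,v in k],np.float32);print('disc',z,cv2.minEnclosingCircle(p),(p.min(0)+p.max(0))/2)
d=(S<120)&(V<35)
m=np.zeros_like(m);m[215:300,252:312]=(V<60)[215:300,252:312]
k=max(cv2.findContours(m,cv2.RETR_EXTERNAL,cv2.CHAIN_APPROX_NONE)[0],key=cv2.contourArea)[:,0]
p=np.array([onz(c,T,u,v,.042)[:2] for u,v in k],np.float32);print('well',cv2.fitEllipse(p),cv2.minEnclosingCircle(p))
for cam,u,v in(('wrist',365,294),('top',264,153),('scene',302,250)):
    c=camera(cam);T=T_wc(c,o);print('vial',cam,dep(c,T,u,v,1))
# fingertip heights: lowest world z of near-depth points in the wrist view
c=camera('wrist');T=T_wc(c,o)
for box in((245,300,236,252),(245,300,310,325)):
    v,u=np.mgrid[box[0]:box[1],box[2]:box[3]];Z=c['depth'][v,u];q=np.stack([(u-c['cx'])/c['fx']*Z,(v-c['cy'])/c['fy']*Z,Z],-1)[(Z>0)&(Z<.28)]
    w=(np.array(c['hand_eye'])[:3,:3]@q.T).T+np.array(c['hand_eye'])[:3,3];print('finger tool coords min/max',w.min(0).round(4),np.percentile(w,[50,95,100],axis=0).round(4).tolist())
print(get_obs()['tool_pos'])
E
```

```text
disc 0.05 ((0.5272012948989868, 0.10820436477661133), 0.021673107519745827) [0.5272125  0.10829654]
disc 0.046 ((0.5271474719047546, 0.10842226445674896), 0.022049875929951668) [0.5271589  0.10851599]
well ((0.5631759166717529, 0.0024328252766281366), (0.04359464719891548, 0.04512372612953186), 105.04447174072266) ((0.5629921555519104, 0.0027674941811710596), 0.023048756644129753)
vial wrist [ 0.64582995 -0.00775191  0.04520206]
vial top [ 0.52855588 -0.02782701  0.502523  ]
vial scene [ 0.65254439 -0.0170082   0.08636044]
finger tool coords min/max [-0.0836 -0.038  -0.0262] [[0.0066, -0.0169, -0.0036], [0.0107, -0.016, 0.1098], [0.0111, -0.0159, 0.1217]]
finger tool coords min/max [-0.077   0.0137 -0.0291] [[0.0082, 0.0149, -0.0068], [0.0107, 0.0306, 0.1094], [0.0111, 0.037, 0.1108]]
[0.55298925 0.03342807 0.15058345]
```

```bash
python3 - <<'E'
from h import *
o=get_obs();c=camera('wrist');T=T_wc(c,o)
for v in range(60,140,6): print(v,dep(c,T,420,v,1).round(4))
print([dep(c,T,u,40,1).round(4).tolist() for u in range(225,300,8)])
E
python3 go.py .5158 .1402 .075 108.9
```

```text
60 [ 0.6233  0.1911 -0.0007]
66 [ 0.6256  0.1871 -0.0011]
72 [ 0.6275  0.1827 -0.0007]
78 [ 0.6297  0.1784 -0.0008]
84 [ 6.317e-01  1.740e-01 -6.000e-04]
90 [0.6228 0.1617 0.0293]
96 [0.6248 0.1578 0.0291]
102 [0.6262 0.1535 0.0306]
108 [0.6239 0.1472 0.0412]
114 [0.6256 0.1432 0.0417]
120 [0.6276 0.1393 0.0416]
126 [0.6298 0.1355 0.0411]
132 [0.6316 0.1314 0.0414]
138 [0.6337 0.1274 0.0412]
[[0.4698, 0.1454, 0.0285], [0.4782, 0.1447, 0.0412], [0.4834, 0.1467, 0.0406], [0.489, 0.1484, 0.0414], [0.4944, 0.1502, 0.0416], [0.4997, 0.1521, 0.0416], [0.505, 0.1542, 0.0408], [0.5104, 0.1559, 0.0412], [0.5158, 0.1578, 0.0412], [0.5211, 0.1601, 0.0395]]
t 2.55 pos [0.553  0.0332 0.1505] cur ang 109.22 shift [1.133e+02 1.000e-01 7.550e+01] yaw 0.32 F [ 1.  -0.2  0. ] tilt [-0.  0. -1.] gap 0.353261926887527
```

The border around the deck is lower than the deck, so there's no obstacle behind the disc. I'll go back, then down guarded.

```bash
python3 -m pendant '[30,60,0,0,0.3,30,117,0,0,0.3,30,117,0,40,0.3,30,117,0,75,0.3,30,117,0,75,0.3,30,117,0,75,0.3]'
python3 go.py .5154 .1424 .062 108.9
```

```text
time_s: 3.3
tool_pos: [0.5157, 0.143, 0.0765]
ee_rot: [0.0, 0.582, 0.813, 0.0]
ft_force: [-0.1, -0.0, -0.3]
finger_gap: 0.35
grip_force: 0.0
t 3.3 pos [0.5157 0.143  0.0765] cur ang 108.83 shift [-0.4 -0.5 14.5] yaw -0.07 F [-0.1 -0.  -0.3] tilt [ 0.001  0.    -1.   ] gap 0.34986511412801274
```

```bash
python3 -m pendant '[30,0,0,8,0,30,0,0,13,0,30,0,0,16,0,30,0,0,16,0]'
python3 -m pendant '[30,0,0,2,0,30,0,0,2,0]'
```

```text
time_s: 3.8
tool_pos: [0.5147, 0.1426, 0.0593]
ee_rot: [-0.0, 0.582, 0.813, -0.0]
ft_force: [0.8, -0.8, 0.1]
finger_gap: 0.351
grip_force: 0.0
time_s: 4.05
tool_pos: [0.5149, 0.1428, 0.0574]
ee_rot: [-0.0, 0.582, 0.813, -0.0]
ft_force: [0.1, 1.1, 0.4]
finger_gap: 0.351
grip_force: 0.0
```

```bash
for i in 1; do python3 -m pendant '[30,0,0,1,0,30,0,0,1,0,30,0,0,2,0,30,0,0,2,0]' | sed -n '2p;4p'; python3 -m pendant '[30,0,0,1,0,30,0,0,1,0,30,0,0,2,0,30,0,0,2,0]'| sed -n '2p;4p'; done
```

```text
tool_pos: [0.5151, 0.1428, 0.0556]
ft_force: [0.6, 0.4, 0.9]
tool_pos: [0.5152, 0.1428, 0.0555]
ft_force: [-5.4, -1.8, 14.9]
```

Contact at TCP z≈0.0555, so the tips sit ~13.5 mm ahead. I'll lift ~3 mm clear and push.

```bash
python3 -m pendant '[30,0,0,-4.5,0,30,0,0,-4.5,0,30,-6,0,-4.5,0,30,-12,0,-4.5,0,30,-18,0,-4.5,0,30,-24,0,-4.5,0,30,-30,0,-4.5,0,30,-36,0,-4.5,0]'
python3 -m pendant '[30,-6,0,0,0,30,-12,0,0,0,30,-18,0,0,0,30,-24,0,0,0,30,-30,0,0,0,30,-36,0,0,0,30,-39,0,0,0,30,-40,0,0,0]'
python3 go.py .555 .027 .058 108.9; python3 look.py w3
```

```text
time_s: 6.05
tool_pos: [0.5266, 0.1082, 0.058]
ee_rot: [-0.0, 0.582, 0.813, -0.0]
ft_force: [-0.1, 0.9, -0.3]
finger_gap: 0.349
grip_force: 0.3
time_s: 7.05
tool_pos: [0.5396, 0.0706, 0.058]
ee_rot: [-0.0, 0.582, 0.813, 0.0]
ft_force: [-0.1, 0.1, 0.9]
finger_gap: 0.351
grip_force: 0.3
t 7.05 pos [0.5396 0.0706 0.058 ] cur ang 108.81 shift [-46.3   0.6   0. ] yaw -0.09 F [-0.1  0.1  0.9] tilt [ 0.  0. -1.] gap 0.3509580800368537
copper px [280. 313.] xy 0.5464 0.0471 bb 0.5478 0.0473 r 0.0232 depthpt [0.546  0.0476 0.0493]
dark px [280. 354.] xy 0.5719 -0.0275 bb 0.5707 0.0002 r 0.1715 depthpt [0.5353 0.0793 0.1193]
```

View pics/w3.png

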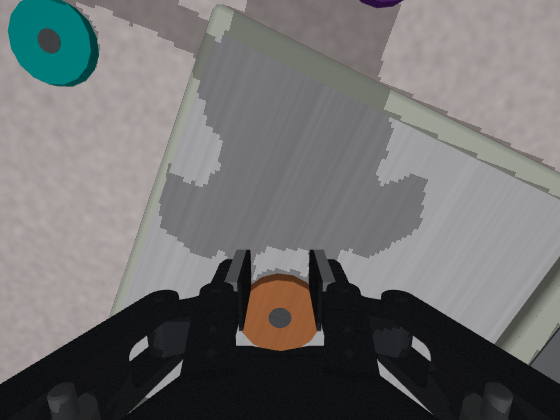

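The disc is seated symmetrically ahead of both fingers, with its dot at (280,318), about 27 mm ahead of the TCP. Continuing slowly.

```bash
python3 -m pendant '[30,-5,0,0,0,30,-10,0,0,0,30,-15,0,0,0,30,-20,0,0,0,30,-24,0,0,0,30,-28,0,0,0,30,-31,0,0,0,30,-34,0,0,0]'|sed -n '2p;4p'
python3 -m pendant '[30,-2,0,0,0,30,-4,0,0,0,30,-6,0,0,0,30,-8,0,0,0,30,-10,0,0,0,30,-11,0,0,0,30,-12,0,0,0,30,-12,0,0,0]'|sed -n '2p;4p'
cat > dot.py <<'E'
from h import *
o=get_obs();c=camera('wrist');T=T_wc(c,o);print(o['tool_pos'].round(4),o['time_s'])
import sys;cv2.imwrite('pics/'+sys.argv[1]+'.png',c['img'])
H,S,V=cv2.split(cv2.cvtColor(c['img'],cv2.COLOR_BGR2HSV))
m=((H<22)&(S>90)&(V>30)).astype(np.uint8)
v,u=np.nonzero(m[230:350,230:330]);v+=230;u+=230
P=np.array([dep(c,T,a,b,0) for a,b in zip(u,v) if c['depth'][b,a]>0])
A=np.c_[P[:,:2]-P[:,:2].mean(0),np.ones(len(P))];s=np.linalg.lstsq(A,P[:,2],rcond=None)[0];print('copper px',u.min(),u.max(),v.min(),v.max(),'plane slope x,y, mean z',s.round(4),'z pct',np.percentile(P[:,2],[5,50,95]).round(4),'bb centre',((P.min(0)+P.max(0))/2).round(4),np.ptp(P,0).round(4))
E
python3 dot.py w4
```

```text
tool_pos: [0.5506, 0.0385, 0.0581]
ft_force: [0.2, 1.1, -0.2]
tool_pos: [0.5543, 0.0272, 0.058]
ft_force: [-0.2, -0.6, -0.5]
[0.5543 0.0272 0.058 ] 9.1
copper px 244 315 272 343 plane slope x,y, mean z [-0.0915  0.0865  0.0457] z pct [0.0422 0.0457 0.0488] bb centre [5.648e-01 2.000e-04 5.490e-02] [0.0445 0.0474 0.0442]
```

View pics/w4.png

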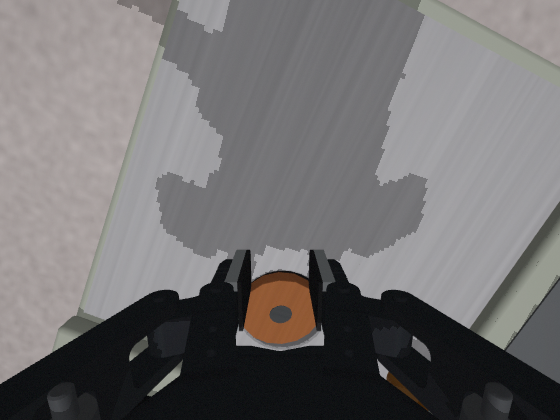

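The disc has dipped at its far/right side but still rides on the near-left rim: dot at (280,314), tilt ~7°. I'll nudge ahead and slightly to +x.

```bash
python3 -m pendant '[30,-0.5,0.5,0,0,30,-1,0.8,0,0,30,-1.5,1,0,0,30,-2,1.2,0,0,30,-2,1.2,0,0]'|sed -n '2p;4p'
python3 dot.py w5
```

```text
tool_pos: [0.5562, 0.0257, 0.0581]
ft_force: [0.0, 0.5, 0.6]
[0.5562 0.0257 0.0581] 9.775
copper px 244 314 268 340 plane slope x,y, mean z [-0.0109 -0.0001  0.0422] z pct [0.0409 0.0422 0.0432] bb centre [5.646e-01 1.000e-04 5.480e-02] [0.0419 0.0468 0.0425]
```

The disc is flat: top at 0.0422, ~1 mm above the measured deck height, tilt <1°. I'll lift clear and check from above.

```bash
python3 -m pendant '[30,0,0,-15,0,30,0,0,-60,0,30,10,0,-93,0,30,10,0,-93,0,30,10,0,-93,0]'|sed -n '2p;4p'
python3 dot.py w6; python3 go.py .502 -.066 .15 109
```

```text
tool_pos: [0.5527, 0.0352, 0.1513]
ft_force: [-0.1, -0.0, 0.2]
[0.5527 0.0352 0.1513] 10.45
copper px 254 304 231 278 plane slope x,y, mean z [-0.0085 -0.0105  0.042 ] z pct [0.0407 0.0422 0.0432] bb centre [0.5635 0.001  0.0388] [0.0454 0.0449 0.012 ]
t 10.5 pos [0.5521 0.0352 0.1504] cur ang 108.83 shift [-79.6 -80.1   0.5] yaw -0.17 F [-0.7 -1.1 -0.5] tilt [-0.001 -0.    -1.   ] gap 0.3531005781488082
```

View pics/w6.png

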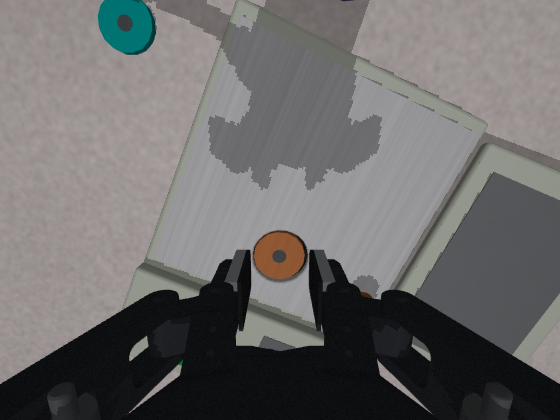

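The disc is home and flat in the well, with its dot at (279,256) and a thin dark ring all round. The vial at (365,295) is unmoved. Next, the button.

```bash
python3 -m pendant '[30,-40,-40,0,0,30,-80,-80,0,0,30,-80,-80,0,0,30,-80,-80,0,0]'|sed -n '2p;4p'
python3 - <<'E'
from h import *
o=get_obs();c=camera('wrist');T=T_wc(c,o);cv2.imwrite('pics/w7.png',c['img'])
H,S,V=cv2.split(cv2.cvtColor(c['img'],cv2.COLOR_BGR2HSV))
m=((H>45)&(H<80)&(S>100)).astype(np.uint8)
k=max(cv2.findContours(m,cv2.RETR_EXTERNAL,cv2.CHAIN_APPROX_NONE)[0],key=cv2.contourArea)[:,0]
p=np.array([onz(c,T,u,v,.067)[:2] for u,v in k],np.float32);ce=cv2.minEnclosingCircle(p);print('px',k.min(0),k.max(0),ce,(p.min(0)+p.max(0))/2)
u0,v0=((k.min(0)+k.max(0))//2)
for v in range(v0-36,v0+37,4): print(v,dep(c,T,int(u0),int(v),0))
E
```

```text
tool_pos: [0.5024, -0.0663, 0.15]
ft_force: [0.3, 0.4, -0.6]
px [258 243] [296 282] ((0.5090807676315308, -0.09545554965734482), 0.016630779951810837) [ 0.50909984 -0.09542283]
226 [ 0.5017097  -0.07427531  0.04450997]
230 [ 0.50261479 -0.07691292  0.04649278]
234 [ 0.50289186 -0.07751225  0.05460294]
238 [ 0.50379738 -0.08016459  0.05610177]
242 [ 0.50475646 -0.08299132  0.05705654]
246 [ 0.50529922 -0.08447958  0.06161545]
250 [ 0.50581327 -0.0858842   0.06611021]
254 [ 0.50683786 -0.08892901  0.06622879]
258 [ 0.50798098 -0.09235035  0.06548611]
262 [ 0.50878728 -0.09469726  0.06735467]
266 [ 0.51011456 -0.09869947  0.06542223]
270 [ 0.51115698 -0.10179442  0.06564583]
274 [ 0.51213694 -0.10469092  0.06632543]
278 [ 0.51322759 -0.10793625  0.06630039]
282 [ 0.51590565 -0.11617717  0.05642968]
286 [ 0.51895821 -0.12557629  0.04497035]
290 [ 0.5203325  -0.12968906  0.04409365]
294 [ 0.52165933 -0.1336502   0.04359353]
298 [ 0.52295307 -0.13750556  0.04335874]
```

View pics/w7.png

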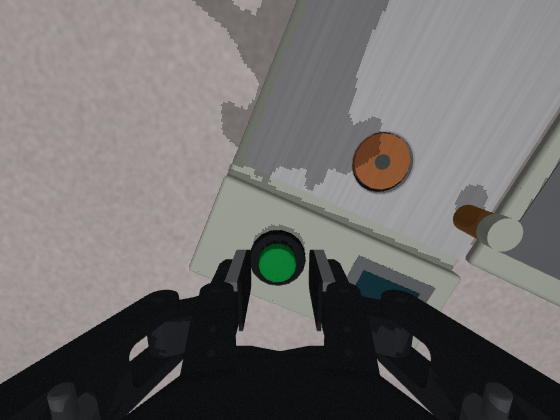

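The view shows the green button at (277,262), its housing ~10 mm below the top, and the disc in the well at (382,162). I'll shut the fingers, centre over the button and go down guarded.

```bash
python3 -m pendant '[0,-31.5,-2.8,0,0,0,-31.5,-2.8,0,0,0,-31.5,-2.8,20,0,0,-31.5,-2.8,50,0,0,-31.5,-2.8,55,0,0,-31.5,-2.8,55,0]'
python3 -m pendant '[0,0,0,3,0,0,0,0,6,0,0,0,0,9,0,0,0,0,11,0,0,0,0,11,0]'|sed -n '2p;4,5p'
```

```text
time_s: 11.8
tool_pos: [0.5105, -0.0961, 0.0959]
ee_rot: [-0.001, 0.582, 0.814, -0.0]
ft_force: [-0.0, 0.1, 0.6]
finger_gap: -0.002
grip_force: 0.0
tool_pos: [0.5103, -0.097, 0.0848]
ft_force: [-0.3, -0.6, 0.9]
finger_gap: 0.0
```

```bash
python3 -m pendant '[0,0,0,2,0,0,0,0,4,0,0,0,0,5,0,0,0,0,5,0]'|sed -n '2p;4p'
python3 -m pendant '[0,0,0,1,0,0,0,0,2,0,0,0,0,3,0,0,0,0,3,0]'|sed -n '2p;4p'
```

```text
tool_pos: [0.5106, -0.097, 0.0801]
ft_force: [-0.4, 0.1, 1.4]
tool_pos: [0.5106, -0.097, 0.0771]
ft_force: [-1.6, -0.1, 4.7]
```

```bash
python3 -m pendant '[0,0,0,1,0,0,0,0,2,0,0,0,0,2,0]'|sed -n '2p;4p'
python3 -m pendant '[0,0,0,1,0,0,0,0,2,0,0,0,0,2,0]'|sed -n '2p;4p'
```

```text
tool_pos: [0.5106, -0.097, 0.0751]
ft_force: [-1.5, 0.2, 4.6]
tool_pos: [0.5107, -0.097, 0.0748]
ft_force: [-6.3, 1.3, 17.1]
```

The button is bottomed: the force jumped to 17 N after ~6 mm of travel. Releasing and retreating.

```bash
python3 -m pendant '[0,0,0,0,0,0,0,0,-10,0,0,0,0,-40,0,0,0,0,-90,0,0,35,0,-110,0,0,35,0,-110,0,0,35,0,-110,0,0,35,0,-110,0]'|sed -n '1,2p;4p'
python3 - <<'E'
from h import *
o=get_obs();c=camera('wrist');T=T_wc(c,o);t=camera('top')
cv2.imwrite('pics/end.png',np.hstack([c['img'],cv2.resize(t['img'][130:290,140:260],(315,420))])[:, :800])
H,S,V=cv2.split(cv2.cvtColor(c['img'],cv2.COLOR_BGR2HSV))
for n,m in(('green',(H>45)&(H<80)&(S>100)),('copper',(H<22)&(S>90)&(V>30))):
    k=max(cv2.findContours(m.astype(np.uint8),cv2.RETR_EXTERNAL,cv2.CHAIN_APPROX_NONE)[0],key=cv2.contourArea)[:,0];u,v=k.mean(0).astype(int);print(n,u,v,dep(c,T,u,v,4))
E
```

```text
time_s: 15.18
tool_pos: [0.4985, -0.0642, 0.1815]
ft_force: [-0.6, -0.2, -0.5]
green 281 246 [ 0.50765664 -0.09110553  0.06657442]
copper 373 161 [0.56175569 0.00196622 0.04248673]
```

View pics/end.png

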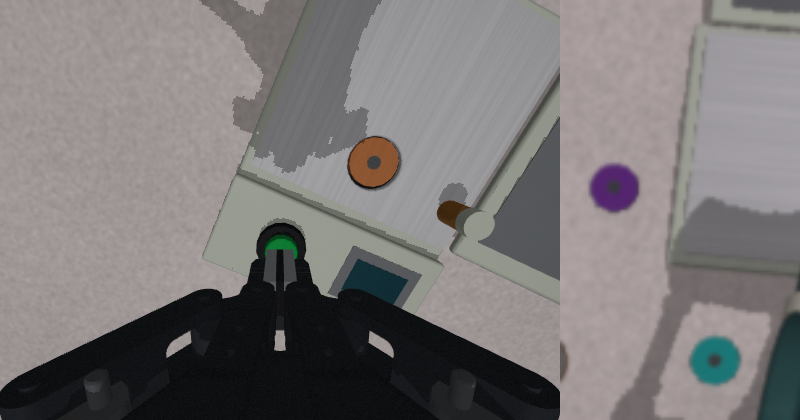

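The disc lies flat in the well at (374,162) with its top at 0.0425. The button at (281,246) is back up at 0.0666, the vial is still standing, and the robot touches nothing.

```bash
python3 -c "
from cell import close_job
print(close_job())"
```

```text
the job is handed in; nothing more can be done
None
```

The job is handed in at about 15 s of the 48 s allowed: the copper disc lies flat in the well, the green start button was then pressed fully down and let go, and neither the vial nor any other bystander was touched.

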